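# Feel for the clear socket, then seat the cartridge

### The job

Two of the three sockets in the aluminium carrier still have an old transport slug hidden down inside: feel the sockets with the steel gauge pin until its tip reaches the bottom of the clear one, then stand the gauge back upright in its stand. After that seat the new cartridge fully home in the clear socket and let go of it. Be gentle with the carrier, never loading it with more than 35 N, keep gauge and cartridge upright, and leave everything else on the table where it is.

Things in the scene. Friction and masses are not known exactly. Their poses are not given: they have to be found in the camera images.
- carrier: Rigid aluminium block fixed to the table, 52 (its x) x 140 (its y) x 60 mm high, plus a low foot 8 mm high and 24 mm long at each end. Origin at the centre of its underside, z up. Three like round vertical sockets in a row along its y, 42 mm apart, 21 mm diameter, 50 mm deep, 2 mm chamfer. All loads on it and on what lies in its sockets together must stay below 35 N.
- socket0 (a point): Centre of the mouth of the socket at the carrier's -y end, level with its top face; axes as the carrier's, z up. On the floor of every socket lies a loose dark steel piece 18.4 mm in diameter: in the clear one just the contact disc that belongs there, 4 mm high (top 46 mm below the mouth), in the two others a leftover slug 18 mm high (top 32 mm below the mouth).
- socket1 (a point): The same for the middle socket. Which of the three is clear changes every time and is not measured.
- socket2 (a point): The same for the socket at the carrier's +y end.
- gauge: Steel gauge pin, 115 mm long, about 90 g: a round rod 10 mm in diameter and 80 mm long with a 1.5 mm chamfer at the tip, then a round grip head 22 mm in diameter and 35 mm high. Starts upright in its stand. Origin at the tip, z along the pin towards the head.
- gauge_tip (a point): Lower end of the gauge pin (its tip), on its axis.
- gauge_head (a point): Middle of the gauge's grip head, on its axis, 97.5 mm above the tip.
- gauge_stand: Grey plastic stand of the gauge, fixed, 50 x 50 x 50 mm, with one round vertical hole 13 mm in diameter and 40 mm deep in the middle of its top, 2 mm chamfer at the mouth. Origin at the centre of its underside.
- stand_hole (a point): Centre of the mouth of the gauge stand's hole, level with its top face, z up. The gauge stands on the hole's floor, its tip 40 mm below this point.
- cartridge: The new cartridge, 85 mm long, about 120 g: a round aluminium body 20 mm in diameter and 52 mm long with a 2 mm chamfer at the foot and a narrow brass band, then a round dark grip head 26 mm in diameter and 33 mm high. Starts upright in the cradle. Origin at the centre of its foot, z towards the head. Fully home, its foot rests on the contact disc, 46 mm below the socket's mouth.
- cartridge_head (a point): Middle of the cartridge's grip head, on its axis, 68.5 mm above its foot.
- cradle: Low grey plastic block, fixed, 60 x 60 x 25 mm, in which the cartridge waits in a round hole 23 mm in diameter and 15 mm deep. Origin at the centre of its underside.
- jar: Clear jar with metal lid, 48 mm in diameter, 55 mm high. Leave alone.
- tape: Roll of amber tape lying flat, 80 mm in diameter, 19 mm high. Leave alone.
- driver: Screwdriver lying on the table. Leave alone.
- bracket: Small aluminium angle bracket, 50 x 30 x 30 mm. Leave alone.
- tray: Open steel tray, 90 x 70 x 22 mm. Leave alone.
- spool: White spool standing on end, 52 mm in diameter, 38 mm high. Leave alone.
Not all that is in view belongs to the job. What is shaped like the cartridge but green or turquoise is not meant.

How it is judged:
By the outcome, as a careful person would: the job done as asked, in the order asked, and still so for the second after the job is handed in, with the robot touching nothing.
It also fails if it takes over 72 s, if anything falls off the work surface, if the arm or the gripper's body presses on something with over 40 N, if the wrist force passes 120 N, or if a joint passes its speed limit or range.

### The arm

A 7-joint arm with a two-finger parallel gripper is mounted at the origin on the work surface. World frame = base frame: x ahead of the robot, y to its left, z up, the work surface at z = 0. Lengths are in m, angles in rad, forces in N, time in s.
With the tool pointing down it reaches from about 0.4 to 0.9 m from the base axis. Payload 5.5 kg.
Tool frame: the origin (TCP) lies midway between the tips of the shut fingers; the grasp point (between the pads) lies 19 mm behind it (manip.grip_depth is the distance from the TCP to the grasp point, in m); z points along the fingers, x is the direction in which the jaws open and shut, and the axes are right-handed (so a half turn about z gives the same grasp; the last joint's range is limited). The gripper opens to 92 mm and grips with 3 to 60 N. Pads are 19 mm wide; open, the fingers measure 130 mm over their backs; the gripper's body (75 mm by 190 mm) begins 47 mm behind the grasp point.
Start: joints at [1.496, 0.501, -0.427, 1.55, 0.221, 1.138, -0.21], TCP at [0.215, -0.613, 0.227] pointing down, gripper open.
Joint ranges: [-2.88, 2.88], [-0.31, 2.03], [-1.54, 1.56], [0.2, 2.42], [-1.41, 4.55], [0.19, 2.02], [-2.57, 2.57]. Speed limits (rad/s): [2.57, 2.57, 3.14, 3.14, 3.14, 3.14, 3.14].

### API

Orientations are given as a unit quaternion [x, y, z, w].
In Python, from bench import manip, effector, viewer gives the robot as it stands. Calls block until the motion is done:
- manip.move_pose(position, orientation): joint-space move of the TCP to a pose.
- manip.servo_line(position, ori=None, vel=0.15): straight line of the TCP; ori=None keeps the orientation; vel is the mean speed in m/s.
- manip.movej(angles): joint-space move.
- effector.open_jaws() and effector.close(f_grip=None): open the fingers fully, or close them until they stop; f_grip is the grip in N (None keeps the last).
- manip.sleep(seconds).
- manip.solve_ik(position, orientation): joint angles nearest the present ones, or None.
- viewer.get_image(name): name is "scene" or "top"; returns the picture (400x640x3 uint8, red, green, blue); there is no depth.
- viewer.get_calibration(name): a dict with "vfov" (degrees; the focal length in pixels is half the picture's height over the tangent of half this angle, whatever the lens; pixels are square), "cx", "cy" (the principal point, pixels), "eye" and "attitude" of the camera in the world. Camera axes: x right, y down, z forward; pixel columns grow to the right and rows downward; lengths in m; the calibration is good to about 2 mm. A picture is of the moment at which its call begins. get_calibration takes no time and is no camera call.
A pose or a line that the arm cannot do raises manip.PlanningError and nothing moves.
- manip.hand_in(): hands the job in, once; it reports no verdict.
Readings, each from a call of its own:
- manip.current_clock(): time.
- manip.current_q(): joint angles.
- manip.current_joint_velocities(): joint speeds.
- manip.current_tau(): joint torques, N m.
- manip.current_tool_pos(): TCP position.
- manip.current_tcp_rot(): TCP orientation.
- manip.current_force(): force on the tool from outside, world axes, zero at the start.
- manip.current_wrist_torque(): the same for the moment, N m.
- manip.current_finger_gap(): finger opening in m.
Only numpy, scipy, OpenCV 4.12 (cv2) and the standard library are available. Lean on these libraries where they do the work, as an engineer would, in place of code of your own. Each camera call takes 0.05 s, during which the arm holds its last target. There are 200 camera calls.

## Working session

There is one attempt and no reset: what is moved stays moved. The work goes in short steps, each a Python script; the robot and the scene stay as the last script left them, time stands still between calls to the robot, and variables do not carry over. Pictures are saved under pics/ and viewed, about 8 in all and at most 12, crops included, and the job is handed in when it is done.

```bash
mkdir -p pics; ls; python3 - <<'E'
from bench import manip, effector, viewer
import cv2
for n in("scene","top"):
    cv2.imwrite(f"pics/{n}0.png",viewer.get_image(n)[:,:,::-1]); print(n,viewer.get_calibration(n))
print(manip.current_clock(),manip.current_tool_pos(),manip.current_tcp_rot(),manip.current_finger_gap())
E
```

```text
pics
scene {'vfov': 50.09788250253982, 'cx': 320.4906742027353, 'cy': 199.51963022440017, 'eye': array([ 0.96160813, -0.47018271,  0.95744253]), 'attitude': array([ 0.88815109,  0.34924547, -0.1043896 , -0.27985361])}
top {'vfov': 56.62502568490418, 'cx': 319.3491051484014, 'cy': 199.0758317468145, 'eye': array([0.41415243, 0.00417219, 1.24825654]), 'attitude': array([-0.70320625,  0.70728978, -0.05813061,  0.043162  ])}
0.1 [ 0.2151641  -0.61268539  0.22574918] [ 8.15906208e-01 -5.78183583e-01 -7.06647462e-04 -5.51293157e-04] 0.0920741094903328
```

View pics/scene0.png

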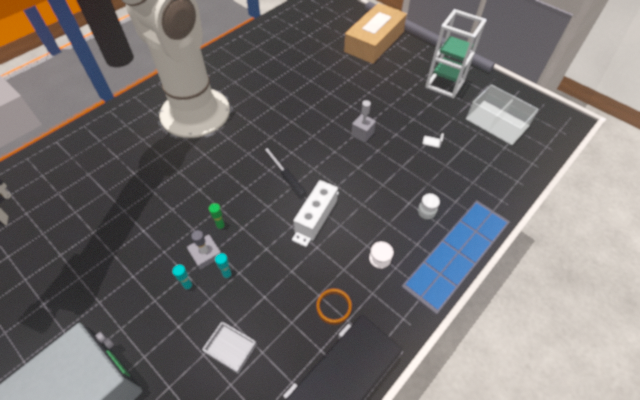

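View pics/top0.png

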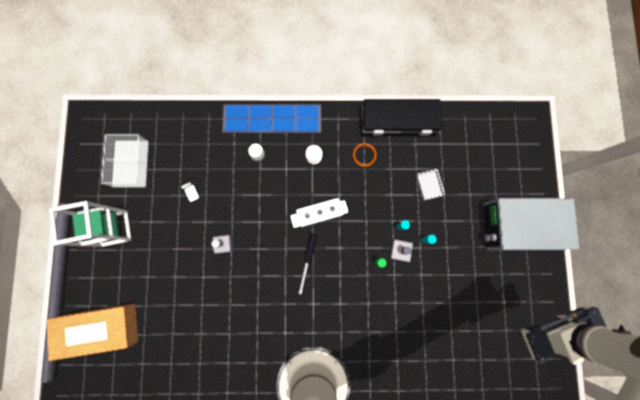

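Candidates:
- **Gauge:** scene (364,120), top (221,243). It is the only one of its kind.
- **Carrier:** scene (317,208), top (320,212).
- **Cartridge:** dark head in the grey cradle, scene (202,247), top (402,250).
- **Lookalikes to avoid:** green (217,215); turquoise (181,276) and (222,265).

I'll check these in one montage of close crops.

```bash
python3 - <<'E'
import cv2,numpy as np
s=cv2.imread("pics/scene0.png");t=cv2.imread("pics/top0.png")
def c(im,x,y,w=44,h=50):
    o=cv2.resize(im[y-h//2:y+h//2,x-w//2:x+w//2],None,fx=6,fy=6,interpolation=cv2.INTER_CUBIC)
    for i in range(0,w,10): 
        cv2.putText(o,str(x-w//2+i),(i*6,8),0,.3,(0,255,255)); cv2.line(o,(i*6,10),(i*6,14),(0,255,255))
    for i in range(0,h,10): cv2.putText(o,str(y-h//2+i),(0,i*6+4),0,.3,(0,255,255))
    return o
r1=np.hstack([c(s,364,120),c(s,317,212,w=44),c(s,204,247,w=44)])
r2=np.hstack([c(t,221,243),c(t,320,212,w=44),c(t,403,248,w=44)])
cv2.imwrite("pics/m.png",np.vstack([r1,r2]))
E
```

```text
(no output)
```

View pics/m.png

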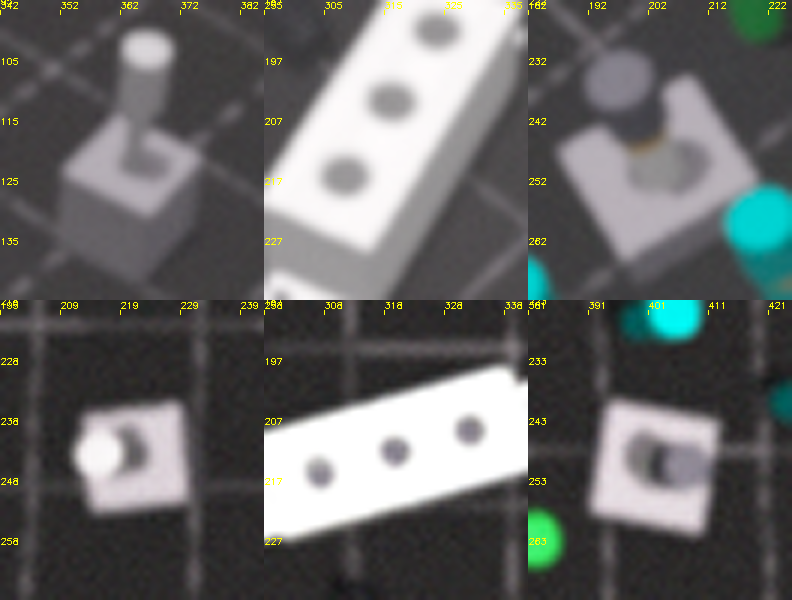

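The crops confirm the choice: the grey-headed cartridge with the brass band is in the cradle, and green and turquoise parts stand nearby. The gauge is in its stand, and the three sockets show clearly in both views. Next I'll refine the pixels with masks and cast the rays.

```bash
cat > h.py <<'E'
import numpy as np,cv2
from bench import manip,effector,viewer
from scipy.spatial.transform import Rotation as R
def ray(n,uv):
    c=viewer.get_calibration(n);f=200/np.tan(np.radians(c['vfov'])/2)
    d=R.from_quat(c['attitude']).apply([(uv[0]-c['cx'])/f,(uv[1]-c['cy'])/f,1]);return c['eye'],d/np.linalg.norm(d)
def onz(n,uv,z):
    e,d=ray(n,uv);return e+d*(z-e[2])/d[2]
def tri(a,b):
    e1,d1=ray("scene",a);e2,d2=ray("top",b)
    s=np.linalg.lstsq(np.c_[d1,-d2],e2-e1,rcond=None)[0]
    p,q=e1+d1*s[0],e2+d2*s[1];return (p+q)/2,np.linalg.norm(p-q)
def down(yaw): # tool z down, jaws (tool x) at angle yaw in world
    return (R.from_euler('z',yaw)*R.from_euler('x',np.pi)).as_quat()
E
python3 - <<'E'
from h import *
s=cv2.imread("pics/scene0.png",0).astype(float);t=cv2.imread("pics/top0.png",0).astype(float)
def blob(im,uv,r,lo): # centroid of darkness below lo, subpixel
    x0,y0=int(uv[0])-r,int(uv[1])-r;w=im[y0:y0+2*r+1,x0:x0+2*r+1]
    k=np.clip(lo-w,0,None); Y,X=np.mgrid[y0:y0+2*r+1,x0:x0+2*r+1];return np.array([(k*X).sum(),(k*Y).sum()])/k.sum()
S=[(308.2,216.1),(316,203.4),(323.5,191.6)];T=[(307,215.3),(319.5,211.8),(332,208.3)]
for a,b in zip(S,T):
    a2,b2=blob(s,a,5,225),blob(t,b,4,235)
    print("sock",a2.round(2),b2.round(2),*tri(a2,b2),"z.06:",onz("scene",a2,.06)[:2],onz("top",b2,.06)[:2])
for nm,a,b,z in(("gauge",(366,102.9),(215,243.1),.125),("cart",(196.6,234.9),(407.3,250.3),.095)):
    print(nm,*tri(a,b),onz("scene",a,z)[:2],onz("top",b,z)[:2])
# top faces of stand, cradle, carrier in top view
for nm,c,r,z,th in(("stand",(221,243),13,.05,125),("cradle",(402,250),14,.025,125),("carrier",(320,212),45,.06,170)):
  for n,im,cc in(("top",t,c),):
    m=np.zeros(im.shape,np.uint8);x,y=c;m[y-r:y+r,x-r:x+r]=im[y-r:y+r,x-r:x+r]>th
    k=max(cv2.findContours(m,0,2)[0],key=cv2.contourArea)
    q=np.array([onz(n,p,z)[:2] for p in k[:,0].astype(float)]).astype(np.float32)
    print(nm,cv2.minAreaRect(q))
for nm,a,z in(("turqA",(404.5,225),.085),("turqB",(432,239),.085),("green",(382,263),.085)): print(nm,onz("top",a,z))
print(onz("top",(310,245),.02))
E
```

```text
sock [308.02 215.9 ] [306.87 215.47] [ 5.26736509e-01  5.04446816e-04 -3.87160369e-02] 0.04997387315334796 z.06: [ 0.55655177 -0.0644165 ] [0.53262056 0.01879068]
sock [315.78 203.49] [319.4  211.79] [ 0.54418399 -0.02207702  0.05709952] 0.0012537393706256866 z.06: [ 0.54512689 -0.02400106] [ 0.54429008 -0.02155087]
sock [323.37 191.61] [331.87 208.23] [ 0.55999834 -0.04317549  0.14324164] 0.03999746129195735 z.06: [0.5340681  0.01655911] [ 0.55564731 -0.06184812]
gauge [0.44402502 0.29239914 0.12323305] 0.0019338598253645985 [0.4445656  0.28994636] [0.44465677 0.29266032]
cart [ 0.41905162 -0.29298366  0.09233485] 0.001079174901103956 [ 0.42034482 -0.29393329] [ 0.41935062 -0.29184471]
stand ((0.44371870160102844, 0.2950843572616577), (0.05248274281620979, 0.05837801843881607), 6.804635524749756)
cradle ((0.419836163520813, -0.29112547636032104), (0.0636700764298439, 0.06286463886499405), 78.37821960449219)
carrier ((0.5433914661407471, -0.018870733678340912), (0.05858820676803589, 0.1839977651834488), 15.283256530761719)
turqA [ 0.49838448 -0.28880895  0.085     ]
turqB [ 0.45395415 -0.37375856  0.085     ]
green [ 0.38096314 -0.21396144  0.085     ]
[0.43921616 0.00926103 0.02      ]
```

```bash
cat >> h.py <<'E'
G=np.array([.4446,.2913]);C=np.array([.4198,-.2929])
SK=np.array([[.5561,-.0631],[.5447,-.0228],[.5332,.0177]]);YC=np.radians(15.8)
E
python3 - <<'E'
from h import *
print(manip.grip_depth)
for nm,y in(("c",YC),("c+",YC+np.pi),("cart59",np.radians(59)),("cart59+",np.radians(239))):
  for p in([*G,.22],[*G,.0885],[*SK[1],.12],[*SK[1],.07],[*C,.2],[*C,.066]):
    q=manip.solve_ik(p,down(y)); print(nm,np.round(p,2),None if q is None else np.round(q,2))
E
```

```text
0.0188
c [0.44 0.29 0.22] [ 0.33  0.6  -1.3   1.84  0.63  1.19 -0.9 ]
c [0.44 0.29 0.09] [ 0.29  0.91 -1.3   1.94  0.99  1.14 -1.16]
c [ 0.54 -0.02  0.12] [ 0.71  0.61 -0.94  1.89  0.6   0.95 -0.23]
c [ 0.54 -0.02  0.07] [ 0.68  0.69 -0.91  1.92  0.7   0.89 -0.31]
c [ 0.42 -0.29  0.2 ] [ 1.28  0.38 -0.88  1.91  0.34  1.01  0.53]
c [ 0.42 -0.29  0.07] [ 1.16  0.58 -0.75  2.01  0.56  0.77  0.35]
c+ [0.44 0.29 0.22] [ 0.33  0.6  -1.3   1.84  0.63  1.19  2.24]
c+ [0.44 0.29 0.09] [ 0.29  0.91 -1.3   1.94  0.99  1.14  1.99]
c+ [ 0.54 -0.02  0.12] [-0.5   0.48  0.62  1.93 -0.37  0.84 -2.55]
c+ [ 0.54 -0.02  0.07] [-0.69  0.69  0.9   1.97 -0.72  0.85 -2.25]
c+ [ 0.42 -0.29  0.2 ] [ 0.83  0.27 -0.32  1.92  0.1   0.96 -2.4 ]
c+ [ 0.42 -0.29  0.07] [ 0.72  0.46 -0.2   2.02  0.14  0.67 -2.43]
cart59 [0.44 0.29 0.22] [ 0.33  0.6  -1.3   1.84  0.63  1.19 -0.14]
cart59 [0.44 0.29 0.09] [ 0.29  0.91 -1.3   1.94  0.99  1.14 -0.4 ]
cart59 [ 0.54 -0.02  0.12] [ 0.76  0.65 -1.02  1.89  0.66  0.98  0.47]
cart59 [ 0.54 -0.02  0.07] [ 0.74  0.74 -1.01  1.92  0.79  0.94  0.38]
cart59 [ 0.42 -0.29  0.2 ] [ 1.37  0.42 -1.    1.91  0.41  1.04  1.22]
cart59 [ 0.42 -0.29  0.07] [ 1.24  0.62 -0.86  2.    0.65  0.82  1.03]
cart59+ [0.44 0.29 0.22] [-1.19  0.31  0.68  1.89 -0.23  1.02 -2.53]
cart59+ [0.44 0.29 0.09] [-1.    0.48  0.46  1.98 -0.31  0.75 -2.47]
cart59+ [ 0.54 -0.02  0.12] [ 0.52  0.5  -0.66  1.9   0.4   0.87 -2.46]
cart59+ [ 0.54 -0.02  0.07] [ 0.43  0.56 -0.56  1.93  0.42  0.77 -2.47]
cart59+ [ 0.42 -0.29  0.2 ] [ 0.94  0.28 -0.45  1.92  0.15  0.97 -1.69]
cart59+ [ 0.42 -0.29  0.07] [ 0.84  0.48 -0.35  2.02  0.25  0.69 -1.77]
```

```bash
python3 - <<'E'
from h import *
o=down(YC)
manip.move_pose([*G,.22],o); print(manip.current_clock(),manip.current_tool_pos())
manip.servo_line([*G,.0885],vel=.15)
f0=manip.current_force(); print(f0)
effector.close(f_grip=15)
p=manip.current_tool_pos();print(p,manip.current_finger_gap(),manip.current_force(),manip.current_wrist_torque(),manip.current_clock())
cv2.imwrite("pics/g1.png",np.vstack([cv2.resize(viewer.get_image(n)[y-40:y+40,x-50:x+50,::-1],None,fx=4,fy=4,interpolation=2) for n,x,y in(("scene",364,110),)]))
E
```

```text
3.3583 [0.44523188 0.29050738 0.21985082]
[-0.86562333  0.55031104  0.33231866]
[0.44456703 0.29131325 0.08847837] 0.021564811872795908 [-0.45463796 -0.69176864 -0.13537749] [-0.04303065 -0.1134601   0.04312904] 5.475
```

View pics/g1.png

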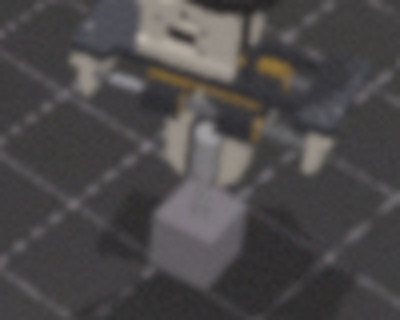

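```bash
cat >> h.py <<'E'
def down_until(xy,zs,lim=4,vel=.04):
    """stepwise descent; returns (touched,z,dF)"""
    f0=manip.current_force()
    for z in zs:
        manip.servo_line([*xy,z],vel=vel); d=manip.current_force()-f0
        if d[2]>lim or np.hypot(*d[:2])>6: return True,z,d.round(1)
    return False,z,d.round(1)
def probe(xy,off=.0785):
    t=.06
    zs=[t+.003,t-.001,t-.004,t-.012,t-.028,t-.030,t-.031,t-.032,t-.033,t-.034,t-.036,t-.042,t-.044,t-.045,t-.046,t-.047,t-.048]
    r=down_until(xy,[z+off for z in zs]); dep=t-(manip.current_tool_pos()[2]-off)
    print("probe",xy,r,"depth mm",round(1e3*dep,1),"t",manip.current_clock(),flush=True); return dep,r
E
python3 - <<'E'
from h import *
manip.servo_line([*G,.165],vel=.12)
print(manip.current_finger_gap(),manip.current_force())
manip.servo_line([*SK[1],.165],vel=.25); manip.sleep(.2)
dep,r=probe(SK[1])
E
```

```text
0.02167486221746355 [ 0.54324073  0.64697887 -0.56631458]
probe [ 0.5447 -0.0228] (True, 0.1055, array([ 0.4, -0.3,  7.3])) depth mm 32.2 t 11.1167
```

Middle socket: contact at 32 mm, so a slug is in it. Trying the next one.

```bash
python3 - <<'E'
from h import *
for i in (2,0):
    p=manip.current_tool_pos(); manip.servo_line([*p[:2],.150],vel=.1)
    manip.servo_line([*SK[i],.150],vel=.1); manip.sleep(.2)
    dep,r=probe(SK[i])
    if dep>.040 or (dep<.030): break
print(i,manip.current_finger_gap(),manip.current_tool_pos())
E
```

```text
probe [0.5332 0.0177] (True, 0.0915, array([-1.2, -0.5,  5.7])) depth mm 46.2 t 17.0333
2 0.021596835596220585 [0.53354299 0.01789693 0.09232332]
```

Socket 2 is the clear one: bottom reached at 46.2 mm. While the gauge is in there, I'll lift slightly and feel the walls to centre the socket.

```bash
python3 - <<'E'
from h import *
z=manip.current_tool_pos()[2]+.006; c=SK[2]
manip.servo_line([*c,z],vel=.06); manip.sleep(.2)
for nm,a in(("x",YC),("y",YC+np.pi/2)):
    u=np.array([np.cos(a),np.sin(a)]);hit=[]
    for s in(1,-1):
        f0=manip.current_force()@[*u,0]
        for d in(.0025,.0035,.0045,.0055,.0065,.0075,.0085):
            manip.servo_line([*(c+s*d*u),z],vel=.05)
            f=manip.current_force()@[*u,0]-f0
            if -s*f>3: break
        a_=(manip.current_tool_pos()[:2]-c)@u; hit.append(a_); print(nm,s,d,round(a_*1e3,2),round(f,1),flush=True)
        manip.servo_line([*c,z],vel=.08); manip.sleep(.1)
    print(nm,"centre mm",1e3*np.mean(hit))
print(manip.current_clock(),manip.current_finger_gap())
E
```

```text
x 1 0.0085 6.89 -5.9
x -1 0.0065 -5.57 5.7
x centre mm 0.6639026667376998
y 1 0.0075 6.92 -3.3
y -1 0.0065 -5.89 3.5
y centre mm 0.5125470609232312
24.6583 0.021216939158014984
```

```bash
cat >> h.py <<'E'
SC=SK[2]+.00066*np.array([np.cos(YC),np.sin(YC)])+.0005*np.array([-np.sin(YC),np.cos(YC)])
E
python3 - <<'E'
from h import *
manip.servo_line([*SC,.165],vel=.12)
manip.servo_line([*G,.165],vel=.25)
manip.servo_line([*G,.136],vel=.12);manip.sleep(.2)
r=down_until(G,[.130,.1275,.125,.122,.110,.095,.0905,.0895,.0885,.088],lim=5)
print(r,manip.current_tool_pos(),manip.current_finger_gap(),manip.current_clock())
cv2.imwrite("pics/g2.png",np.hstack([cv2.resize(viewer.get_image(n)[y-40:y+40,x-50:x+50,::-1],None,fx=4,fy=4,interpolation=2) for n,x,y in(("scene",364,110),("top",221,243))]))
E
```

```text
(False, 0.088, array([0.5, 0.7, 4.4])) [0.44466893 0.29151271 0.08835656] 0.0219768719259119 30.3
```

```bash
python3 - <<'E'
from h import *
effector.open_jaws()
manip.servo_line([*G,.21],vel=.2)
o=down(np.radians(59))
manip.move_pose([*C,.19],o)
A=viewer.get_image("scene")
im=[cv2.resize(A[70:150,314:414,::-1],None,fx=4,fy=4,interpolation=2)]
manip.servo_line([*C,.066],vel=.12)
f0=manip.current_force();effector.close(f_grip=25)
print(manip.current_tool_pos(),manip.current_finger_gap(),(manip.current_force()-f0).round(1),manip.current_clock())
im.append(cv2.resize(viewer.get_image("scene")[207:287,152:252,::-1],None,fx=4,fy=4,interpolation=2))
cv2.imwrite("pics/c1.png",np.hstack(im))
E
```

```text
[ 0.41982184 -0.2928425   0.06597701] 0.025198142385446032 [ 0.3 -0.1 -0.7] 36.7333
```

View pics/c1.png

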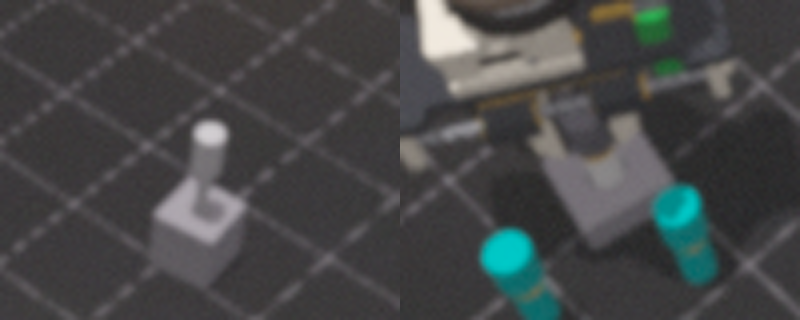

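The left crop shows the gauge upright in its stand. The right shows the grey-headed cartridge between the pads, with the turquoise parts untouched. Now lift, carry and insert with force checks.

```bash
cat >> h.py <<'E'
def insert(xy,z,zend,f0,step=.002):
    """descend to zend, drifting with side load; stops on Fz>14. gain 0.15 mm/N"""
    xy=np.array(xy)
    while z>zend+1e-5:
        z=max(z-step,zend); manip.servo_line([*xy,z],vel=.04); d=manip.current_force()-f0
        print(round(z,4),d.round(1),(1e3*(xy-SC)).round(1),flush=True)
        if d[2]>14 or np.hypot(*d[:2])>14: return False,xy,z
        s=d[:2]*.00015; n=np.hypot(*s)
        if n>.0003: xy=xy+s*min(1,.0008/n)
    return True,xy,z
E
python3 - <<'E'
from h import *
manip.servo_line([*C,.165],vel=.12)
manip.servo_line([*SC,.165],ori=down(YC),vel=.2)
manip.servo_line([*SC,.120],vel=.12); manip.sleep(.3)
f0=manip.current_force(); np.save("f0.npy",f0); print(f0,manip.current_finger_gap(),manip.current_clock())
print(insert(SC,.120,.104,f0),manip.current_clock())
E
```

```text
[ 0.43831309 -0.54137833 -2.39541095] 0.025530546432231682 40.3917
0.118 [0.1 0.  0.4] [0. 0.]
0.116 [0.  1.1 0.3] [0. 0.]
0.114 [ 0.2 -0.   1.3] [0. 0.]
0.112 [-0.8  0.4  0.2] [0. 0.]
0.11 [-0.4 -0.3  0.8] [0. 0.]
0.108 [-0.6  0.2  1.4] [0. 0.]
0.106 [0.8 0.4 1.7] [0. 0.]
0.104 [-0.1  0.3  0.6] [0. 0.]
(True, array([0.53369892, 0.01836081]), 0.104) 42.3917
```

In cleanly, 12 mm deep with no side load. Going on to the bottom.

```bash
python3 - <<'E'
from h import *
f0=np.load("f0.npy")
ok,xy,z=insert(SC,.104,.074,f0,.005)
if ok:
    while z>.066:
        z-=.0008; manip.servo_line([*xy,z],vel=.03); d=manip.current_force()-f0; print(round(z,4),d.round(1))
        if d[2]>8: break
print(manip.current_tool_pos(),manip.current_finger_gap(),manip.current_clock())
E
```

```text
0.099 [-0.6  1.3  1.3] [0. 0.]
0.094 [-0.7 -0.2  0.7] [0. 0.]
0.089 [-0.4  0.5 -0. ] [0. 0.]
0.084 [-0.1  0.5  0.5] [0. 0.]
0.079 [0.  1.2 0.4] [0. 0.]
0.074 [-0.6  0.2  1.5] [0. 0.]
0.0732 [-0.2 -0.1  0.6]
0.0724 [-0.3  0.1  0.7]
0.0716 [0.5 0.2 1.3]
0.0708 [-0.3 -0.1  1.2]
0.07 [-0.9  0.5  1.3]
0.0692 [-2.9  0.5  9.5]
[0.53387261 0.01843276 0.06987535] 0.025379397258079823 45.5417
```

Home: contact at TCP z 0.0699, against 0.070 expected. Release, retreat and check.

```bash
python3 - <<'E'
from h import *
effector.open_jaws()
manip.servo_line([*SC,.20],vel=.15)
manip.move_pose([.43,-.12,.33],down(YC)); manip.sleep(.3)
s=viewer.get_image("scene");t=viewer.get_image("top")
cv2.imwrite("pics/e.png",np.vstack([cv2.resize(s[80:290,150:410,::-1],(800,300)[:0] or (520,420),interpolation=2)]))
cv2.imwrite("pics/et.png",cv2.resize(t[140:280,170:450,::-1],None,fx=2.5,fy=2.5,interpolation=2))
print(manip.current_clock())
E
```

```text
49.0167
```

View pics/e.png

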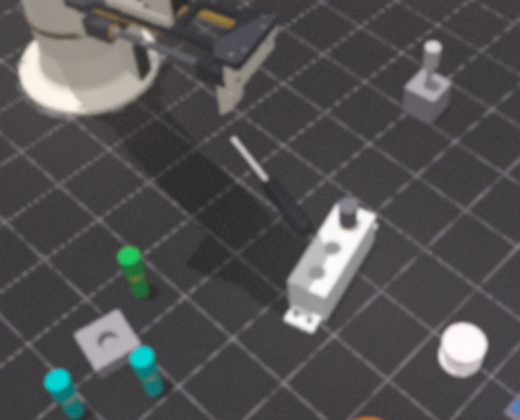

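View pics/et.png

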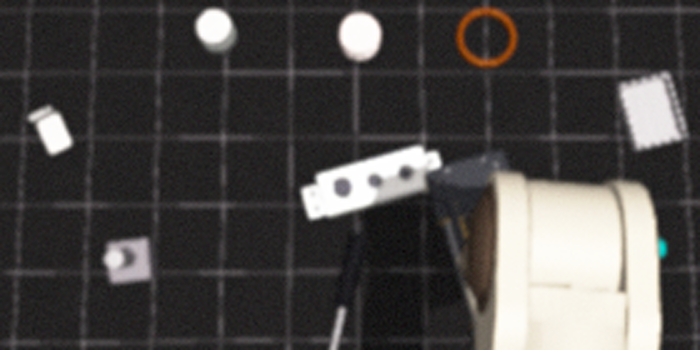

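The cartridge stands upright and low in the end socket (crop (347,210)), and the gauge is upright in its stand (crop (430,75)). The cradle is empty, and the lookalikes and other objects are in place. The gripper is clear.

```bash
python3 -c "
from bench import manip
manip.hand_in();print(manip.current_clock())"
```

```text
the job is handed in; nothing more can be done
the job is handed in; nothing more can be done
```

The cartridge is seated in the clear socket and released, and the gauge is back upright in its stand. I handed the job in shortly after the last clock reading of 49.0 s, inside the 72 s limit.

- **Finding the clear socket:** The gauge stopped at 32.2 mm in the middle socket, so a slug is in it. It reached 46.2 mm in the socket at the carrier's end nearer the gauge stand, so that one is clear. I did not probe the third socket because it wasn't needed. With the gauge still in the clear socket, I felt its walls to centre it.
- **Gauge return:** It touched the floor of its stand at the height it was picked from, and the picture after release shows it upright.
- **Cartridge:** It went in with almost no side load and met the contact disc with the gripper at a height of 69.9 mm, against 70.0 mm expected.
- **Forces:** The largest contact force I read was about 10 N. I read forces only between steps, so brief peaks could have been higher.
- **Last pictures:** They show the cartridge low and upright in its socket and the gripper clear. The other objects I could see had not visibly moved. The arm hid part of the top view, including two of the lookalikes, but the scene view shows all three lookalikes in place.

No check failed. The two cameras disagreed by about 2 mm on positions, and the wall feeling corrected the averaged socket position by under 1 mm.

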